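Tip the brass blanks into the chest drawer

TASK

Pull the little chest's drawer out to its stop, lift the pouring tray off its wooden slab by the wooden grip, and tip it so that all four brass blanks slide off its open lip into the drawer; do not touch the blanks with the gripper. Then put the empty tray back flat on its slab and push the drawer fully shut, leaving the tumbler, the goblet and the hammer alone.

Things in the scene. Friction and masses are not known exactly. Their poses are not given: they have to be found in the camera images.
- chest: Fixed dark wooden chest with one drawer, 220 deep (x) x 240 wide (y) x 100 high. Origin: centre of its underside. Its front faces its own -x, roughly towards the robot. The drawer slides out along the chest's -x.
- chest_drawer0 (a joint): How far the drawer is pulled out: 0 m shut, 0.1496 m at its stop. It may start slightly open. Sliding friction about 1 N.
- chest_drawer0_handle (a point): Middle of the drawer's bar handle: a dark steel round bar 11 mm thick and 120 mm long, along the chest's y, its centre line 35 mm in front of the drawer's front panel (clear gap 29 mm) and 62 mm above the table. The panel's top edge is 25 mm above the bar, the chest's top 38 mm above it. Moves with the drawer; x axis as the chest's.
- drawer_floor (a point): Centre of the drawer's inner floor (22 mm above the table); axes as the chest's; moves with the drawer. Inside, the drawer is 175 mm long (x) x 198 mm wide (y); its side walls are 6 mm thick and their top is 56 mm above this point (78 mm above the table); the front panel's top is 88 mm above the table. At the stop the front 144 mm of its length lies uncovered in front of the chest.
- slab: Fixed wooden slab, 200 (x) x 150 (y) x 25 mm high, on which the tray stands. Origin: centre of its underside.
- tray: Loose steel pouring tray, about 0.24 kg empty, floor 140 (x) x 90 (y) x 3 mm, with walls 3 mm thick and 22 mm high on three sides; the side at its own -x is open (the lip). On the outside of the back wall (+x) stands a wooden grip. Origin: centre of the floor's underside; z up when level.
- tray_grip (a point): Point in the tray's upright wooden grip, at tray (78, 0, 56) mm. The grip is a block 16 mm thick (tray x) and 50 mm wide (tray y) that reaches from the tray's underside to 75 mm above it; it can be taken from above across either. Axes as the tray's.
- tray_lip (a point): Middle of the tray's open edge, on the floor's upper face, at tray (-70, 0, 3) mm. Axes as the tray's.
- foot_a: Brass blank lying loose on the tray: a turned waisted foot, base 30 mm diameter, top 22 mm, 18 mm high, about 65 g. Origin: centre of its base.
- foot_b: Brass blank lying loose on the tray: a turned waisted foot, base 30 mm diameter, top 22 mm, 18 mm high, about 65 g. Origin: centre of its base.
- ingot_a: Brass blank lying loose on the tray: a small cast bar 40 x 18 x 14 mm, about 80 g. Origin: centre of its underside.
- ingot_b: Brass blank lying loose on the tray: a small cast bar 40 x 18 x 14 mm, about 80 g. Origin: centre of its underside.
- tumbler: Bystander: glass tumbler, 66 mm diameter, 95 mm high. Origin: centre of its underside.
- goblet: Bystander: brass footed goblet, 94 mm diameter at the rim, 85 mm high. Origin: centre of its foot.
- hammer: Bystander: hammer lying on the table along its own x.

How it is judged:
By the outcome, as a careful person would: the job done as asked, in the order asked, and still so for the second after the job is handed in, with the robot touching nothing.
It also fails if it takes over 72 s, if anything falls off the work surface, if the arm or the gripper's body presses on something with over 40 N, if the wrist force passes 120 N, or if a joint passes its speed limit or range.

ROBOT

A 6-joint arm with a two-finger parallel gripper is mounted at the origin on the work surface. World frame = base frame: x ahead of the robot, y to its left, z up, the work surface at z = 0. Lengths are in m, angles in rad, forces in N, time in s.
With the tool pointing down it reaches from about 0.375 to 0.975 m from the base axis. Payload 3.8 kg.
Tool frame: the origin (TCP) lies at the very end of the fingers, on their centre line; the grasp point (between the pads) lies 19 mm behind it (bot.pinch_z is the distance from the TCP to the grasp point, in m); x points along the fingers, y is the direction in which the jaws open and shut, and the axes are right-handed (so a half turn about x gives the same grasp; the last joint's range is limited). The gripper opens to 85 mm and grips with 20 to 120 N. Pads are 22 mm wide; open, the fingers measure 114 mm over their backs; the gripper's body (76 mm by 85 mm) begins 54 mm behind the grasp point. The pads swing forward as they close: fully open they stand 13 mm farther back than shut.
Start: joints at [1.15, 0.264, 1.604, -0, 1.274, -0.037], TCP at [0.253, 0.626, 0.231] pointing down, gripper open.
Joint ranges: [-2.63, 2.63], [-0.94, 2.18], [0.31, 2.57], [-1.31, 4.45], [0, 2.66], [-2.55, 2.55]. Speed limits (rad/s): [2.57, 2.57, 3.14, 3.14, 3.14, 3.14].

INTERFACE

Orientations are given as a rotation vector (axis times angle).
In Python, from workcell import monitor, imaging, finish_job, bot gives the robot as it stands.
- The arm moves only by the tool jog_arm, never from a script. Its argument "rows" is a list of rows, each a list of 7 numbers: the shift along the tool's x, y, z in m, then the turn, a rotation vector about the tool's x, y, z in rad, then the opening in per cent of the stroke, from 0 (shut) to 100 (fully open). A call has 1 to 20 rows; each row is the pose to reach, as a shift and turn from the pose measured when the call began, along the tool's axes at that moment; what a row does not reach only later rows make up. A row lasts 1/10 s, in which the tool goes at most 50 mm and 8.59 degrees, less where a joint would pass 70% of its speed; a pose out of reach is approached as far as the arm can. A call with a gripper value outside its range is refused whole. The fingers move at their own pace and stop on an object; "force" is the grip in N (left out, the last holds). Time passes only in rows, so rows that repeat a pose let the fingers close. It gives the time, the measured TCP pose, the force and the opening at its end, in the units of the state.
- monitor.read_state(): the state, without advancing time (a new reading comes with each control period).
- imaging.read_camera(name): name is "side" or "top"; returns the picture (400x640x3 uint8, blue, green, red); there is no depth.
- imaging.camera_params(name): a dict with "fx", "fy", "cx", "cy" (pixels), "k1" (the pictures are not rectified: a ray, as slopes to the right and down, at radius r is drawn at 1 + k1 r^2 times it, then the intrinsics apply), "T" (4x4, takes a point from camera to world coordinates). Camera axes: x right, y down, z forward; pixel columns grow to the right and rows downward; lengths in m; the calibration is good to about 2 mm. A picture is of the moment at which its call begins. camera_params takes no time and is no camera call.
- finish_job(): hands the job in, once; it reports no verdict.
The state is a dict: "time": time; "q": joint angles; "joint_vel": joint speeds; "joint_torque": joint torques, N m; "tool_pos": TCP position; "tcp_rot": TCP orientation; "wrist_force": force on the tool from outside, world axes, zero at the start; "torque": the same for the moment, N m; "width": opening from 0.0 (shut) to 1.0 (fully open).
Only numpy, scipy, OpenCV 4.12 (cv2) and the standard library are available. Lean on these libraries where they do the work, as an engineer would, in place of code of your own. Each camera call takes 0.05 s, during which the arm holds its last target. There are 200 camera calls.

## Working session

There is one attempt and no reset: what is moved stays moved. The work goes in short steps, Python scripts to look and compute and a tool call to move; the robot and the scene stay as the last step left them, time stands still between calls to the robot, and variables do not carry over. Pictures are saved under pics/ and viewed, about 8 in all and at most 12, crops included, and the job is handed in when it is done.

Besides the shell and the picture viewer there is one more tool, called after ">>>" as a command line: name --pt "numbers of a row" for each row, then --argument value for the rest. jog_arm: Moves the arm, as the interface text tells. Its arguments: {"type":"object","properties":{"rows":{"type":"array","items":{"type":"array","items":{"type":"number"}}},"force":{"type":"number"}},"required":["rows"]}

```bash
ls; mkdir -p pics; python3 - <<'E'
from workcell import monitor, imaging, bot
import cv2
for n in("top","side"):
    cv2.imwrite(f"pics/{n}0.png",imaging.read_camera(n)); print(n,imaging.camera_params(n))
print(monitor.read_state()); print([a for a in dir(bot) if a[0]!='_'])
E
```

```text
pics
top {'fx': 390.748243898917, 'fy': 390.748243898917, 'cx': 316.1615674345603, 'cy': 202.2712150697307, 'k1': 0.022842457483569376, 'T': array([[ 0.00238535, -0.99429957,  0.10659585,  0.46849942],
       [-0.99984037, -0.00425893, -0.01735236, -0.03727196],
       [ 0.01770743, -0.10653744, -0.994151  ,  1.00253609],
       [ 0.        ,  0.        ,  0.        ,  1.        ]])}
side {'fx': 492.2195822098736, 'fy': 492.2195822098736, 'cx': 326.97733710488836, 'cy': 200.80524846804428, 'k1': -0.0778486363366608, 'T': array([[ 0.77500476, -0.34256365,  0.53105345, -0.22358422],
       [-0.6319469 , -0.41574208,  0.65406548, -1.04711949],
       [-0.0032778 , -0.84250144, -0.53868412,  0.8993803 ],
       [ 0.        ,  0.        ,  0.        ,  1.        ]])}
{'time': 0.1, 'q': array([ 1.15011065e+00,  2.64687711e-01,  1.60522890e+00, -3.52894919e-05,
        1.27367419e+00, -3.69091036e-02]), 'joint_vel': array([ 0.00226853, -0.00097674, -0.00422053,  0.00168751, -0.00138526,
        0.00111009]), 'joint_torque': array([-1.28382626e-04, -5.16695952e+01, -3.68594670e+01, -1.05209297e-04,
        6.30219933e-03, -2.50574567e-05]), 'tool_pos': array([0.25249111, 0.62530102, 0.23008445]), 'tcp_rot': array([ 0.2995495 ,  1.55016795, -0.30263407]), 'wrist_force': array([-0.1805847 , -0.77591944,  0.31883747]), 'torque': array([-0.01066541, -0.03286759, -0.0116448 ]), 'width': 1.0019917858905247}
['MotionError', 'pinch_z']
```

View pics/top0.png

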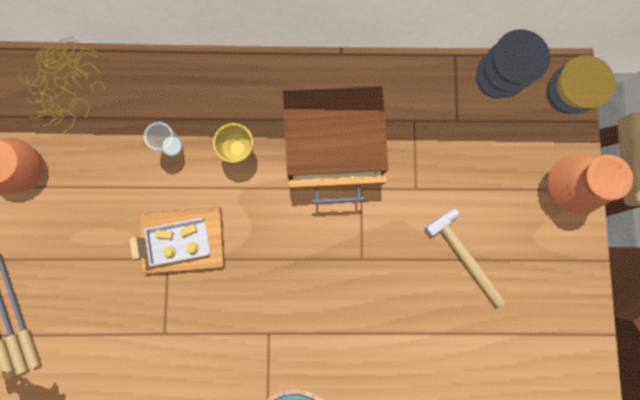

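View pics/side0.png

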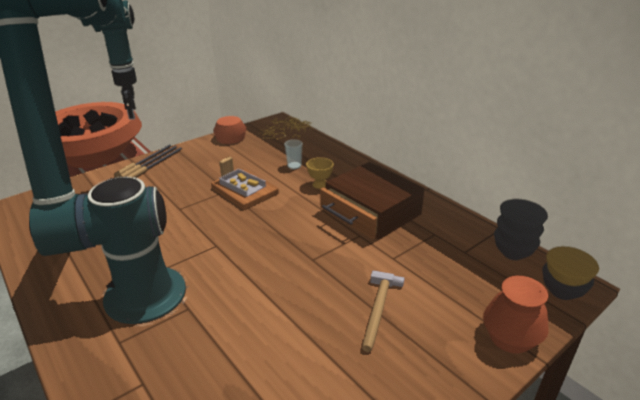

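Top view: the tray is at about (178,242) with its grip at (136,248) on the left and its lip to the right. The chest is at about (335,135), with the drawer slightly open and the handle at (338,198). The hammer is to the right; the tumbler at (160,137) and goblet at (233,143) are behind the tray. The side view agrees. Next I'll zoom in to get pixels.

```bash
cat > h.py <<'E'
import numpy as np, cv2
from scipy.spatial.transform import Rotation as R
from workcell import monitor, imaging
def proj(n,P):
    c=imaging.camera_params(n); p=(np.asarray(P)-c['T'][:3,3])@c['T'][:3,:3]
    s=p[...,:2]/p[...,2:]; s=s*(1+c['k1']*(s**2).sum(-1,keepdims=True))
    return s*[c['fx'],c['fy']]+[c['cx'],c['cy']]
def ray(n,uv):
    c=imaging.camera_params(n); d=(np.asarray(uv,float)-[c['cx'],c['cy']])/[c['fx'],c['fy']]; s=d.copy()
    for _ in range(10): s=d/(1+c['k1']*(s**2).sum(-1,keepdims=True))
    v=np.concatenate([s,np.ones(s.shape[:-1]+(1,))],-1)@c['T'][:3,:3].T
    return c['T'][:3,3],v
def onz(n,uv,z):
    o,v=ray(n,uv); return o+v*((z-o[2])/v[...,2])[...,None]
def crop(im,x,y,w,h,k):
    return cv2.resize(im[y:y+h,x:x+w],None,fx=k,fy=k,interpolation=cv2.INTER_CUBIC)
def pose():
    s=monitor.read_state(); return s,s['tool_pos'],R.from_rotvec(s['tcp_rot'])
def move(P,Rt):
    """shift and turn (tool axes) from the present pose to the pose P,Rt"""
    s,p,r=pose(); return r.inv().apply(np.asarray(P)-p).round(4),(r.inv()*Rt).as_rotvec().round(4)
def down(yaw):  # tool x down, tool y along (cos yaw, sin yaw)
    y=np.array([np.cos(yaw),np.sin(yaw),0]); x=np.array([0,0,-1.]); return R.from_matrix(np.c_[x,y,np.cross(x,y)])
E
python3 - <<'E'
from h import *
t=cv2.imread('pics/top0.png')
a=crop(t,125,200,105,80,4); b=crop(t,275,80,125,130,3)
o=np.zeros((400,800,3),np.uint8); o[:320,:420]=a; o[:390,422:797]=b
cv2.imwrite('pics/z.png',o)
hsv=cv2.cvtColor(t,cv2.COLOR_BGR2HSV)
for u in [(136,248),(338,198),(180,214),(160,236),(338,182),(335,130),(335,98),(215,250)]: print(u,hsv[u[1],u[0]])
E
```

```text
(136, 248) [ 19  84 239]
(338, 198) [171  19 132]
(180, 214) [ 15 134 222]
(160, 236) [ 22 142 236]
(338, 182) [ 16 130 246]
(335, 130) [ 11 130 155]
(335, 98) [  9 129  79]
(215, 250) [ 16 132 237]
```

View pics/z.png

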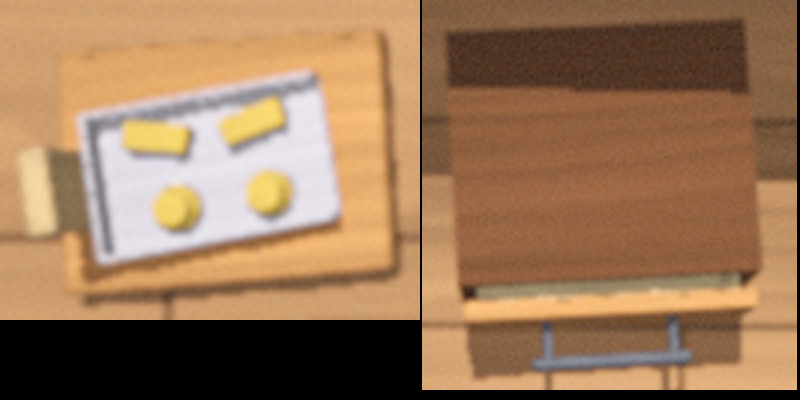

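```bash
python3 - <<'E'
from h import *
def A(p): return np.array(p)/4+[124.6,199.6]
def B(p): return (np.array(p)-[422,0])/3+[274.6,79.6]
def rep(n,c):
    print(n,c.round(4).tolist(),'mean',c.mean(0).round(4), 'sides',np.linalg.norm(np.roll(c,-1,0)-c,axis=1).round(3))
    for i in range(len(c)):
        d=np.roll(c,-1,0)[i]-c[i]; print('  dir',np.degrees(np.arctan2(d[1],d[0])).round(1))
rep('chest',onz('top',B([(447,33),(745,20),(760,270),(460,285)]),.1))
rep('handle',onz('top',B([(535,363),(690,355)]),.064))
rep('panel front',onz('top',B([(465,318),(755,305)]),.088))
rep('slab',onz('top',A([(60,55),(380,32),(395,268),(68,290)]),.025))
rep('rim',onz('top',A([(78,117),(315,72),(338,218),(100,263)]),.047))
rep('grip',onz('top',A([(20,150),(47,148),(57,232),(30,237)]),.1))
E
```

```text
chest [[0.8331, 0.027, 0.1], [0.846, -0.2111, 0.1], [0.6432, -0.22, 0.1], [0.63, 0.0147, 0.1]] mean [ 0.7381 -0.0973  0.1   ] sides [0.238 0.203 0.235 0.203]
  dir -86.9
  dir -177.5
  dir 93.2
  dir 3.5
handle [[0.5732, -0.0442, 0.064], [0.5802, -0.1694, 0.064]] mean [ 0.5767 -0.1068  0.064 ] sides [0.125 0.125]
  dir -86.8
  dir 93.2
panel front [[0.6059, 0.0112, 0.088], [0.6174, -0.218, 0.088]] mean [ 0.6116 -0.1034  0.088 ] sides [0.229 0.229]
  dir -87.1
  dir 92.9
slab [[0.5438, 0.3831, 0.025], [0.5589, 0.1869, 0.025], [0.4133, 0.1734, 0.025], [0.4003, 0.3708, 0.025]] mean [0.4791 0.2786 0.025 ] sides [0.197 0.146 0.198 0.144]
  dir -85.6
  dir -174.7
  dir 93.8
  dir 4.9
rim [[0.5047, 0.361, 0.047], [0.5323, 0.2204, 0.047], [0.4443, 0.2037, 0.047], [0.4177, 0.3437, 0.047]] mean [0.4747 0.2822 0.047 ] sides [0.143 0.09  0.143 0.089]
  dir -78.9
  dir -169.2
  dir 100.8
  dir 11.3
grip [[0.4839, 0.3704, 0.1], [0.4851, 0.3554, 0.1], [0.4378, 0.3473, 0.1], [0.4351, 0.3622, 0.1]] mean [0.4605 0.3588 0.1   ] sides [0.015 0.048 0.015 0.05 ]
  dir -85.6
  dir -170.3
  dir 100.6
  dir 9.6
```

```bash
python3 - <<'E'
from h import *
s,p,r=pose(); print(r.as_matrix().round(2))
y=np.radians(3.3)
for a in (y,y+np.pi):
  print(move([.577,-.107,.14],down(a)))
E
```

```text
[[-0.    0.37  0.93]
 [-0.    0.93 -0.37]
 [-1.   -0.   -0.  ]]
(array([ 0.0912, -0.5574,  0.5751]), array([1.1294e+00, 1.1000e-03, 1.8000e-03]))
(array([ 0.0912, -0.5574,  0.5751]), array([-2.0122e+00, -2.0000e-03,  1.2000e-03]))
```

>>> jog_arm --pt "0.09 -0.557 0.575 1.13 0 0 35" --pt "0.09 -0.557 0.575 1.13 0 0 35" --pt "0.09 -0.557 0.575 1.13 0 0 35" --pt "0.09 -0.557 0.575 1.13 0 0 35" --pt "0.09 -0.557 0.575 1.13 0 0 35" --pt "0.09 -0.557 0.575 1.13 0 0 35" --pt "0.09 -0.557 0.575 1.13 0 0 35" --pt "0.09 -0.557 0.575 1.13 0 0 35" --pt "0.09 -0.557 0.575 1.13 0 0 35" --pt "0.09 -0.557 0.575 1.13 0 0 35" --pt "0.09 -0.557 0.575 1.13 0 0 35" --pt "0.09 -0.557 0.575 1.13 0 0 35" --pt "0.09 -0.557 0.575 1.13 0 0 35" --pt "0.09 -0.557 0.575 1.13 0 0 35" --pt "0.09 -0.557 0.575 1.13 0 0 35" --pt "0.09 -0.557 0.575 1.13 0 0 35" --pt "0.09 -0.557 0.575 1.13 0 0 35" --pt "0.09 -0.557 0.575 1.13 0 0 35" --pt "0.09 -0.557 0.575 1.13 0 0 35" --pt "0.09 -0.557 0.575 1.13 0 0 35" --force 30

```text
time: 2.1
tool_pos: [0.5764, -0.1052, 0.1411]
tcp_rot: [1.164, 1.236, -1.168]
wrist_force: [-0.7, -0.6, 1.4]
width: 0.35
```

```bash
python3 - <<'E'
from h import *
im=imaging.read_camera('side')
s,p,r=pose(); print(s['time'],p,s['width'],s['wrist_force']); print(move([.577,-.107,.045],down(np.radians(3.3))))
a=crop(im,290,100,160,120,5)
for q in [p,[.577,-.107,.062]]:
    u=(proj('side',np.array(q))-[290,100]+.5)*5; cv2.circle(a,tuple(int(v) for v in u),4,(0,0,255),1)
cv2.imwrite('pics/s1.png',a)
E
```

```text
2.15 [ 0.5765287  -0.10511547  0.14129041] 0.3512021601755038 [-0.23897113  0.24038677  0.45899639]
(array([0.0963, 0.0005, 0.0018]), array([0.0012, 0.0015, 0.0011]))
```

View pics/s1.png

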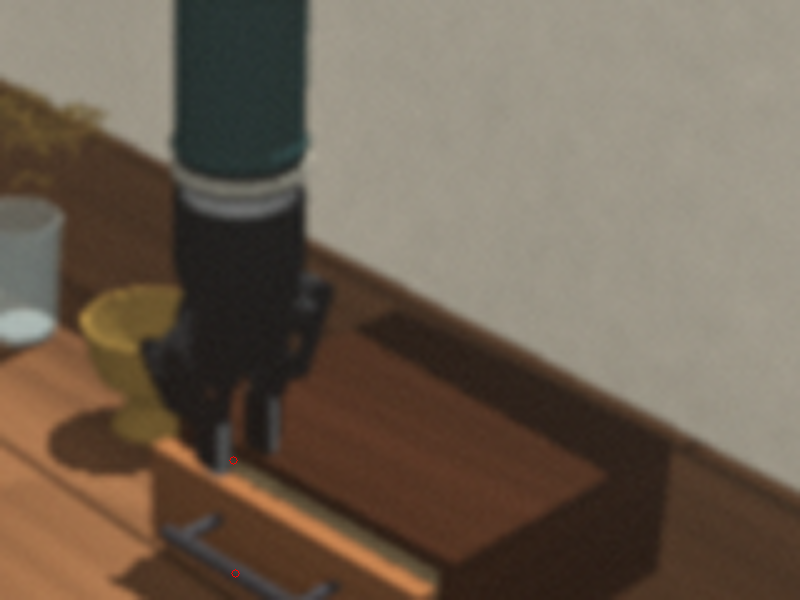

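The side crop shows the fingers straight above the bar (projected bar mark at (235,573), on the bar), with jaws across it. I'll descend to TCP z≈0.052, which keeps the knuckles clear of the chest top.

>>> jog_arm --pt "0.03 0.0 0.002 0 0 0 35" --pt "0.05 0.0 0.002 0 0 0 35" --pt "0.07 0.0 0.002 0 0 0 35" --pt "0.089 0.0 0.002 0 0 0 35" --pt "0.089 0.0 0.002 0 0 0 35" --pt "0.089 0.0 0.002 0 0 0 0" --pt "0.089 0.0 0.002 0 0 0 0" --pt "0.089 0.0 0.002 0 0 0 0" --pt "0.089 0.0 0.002 0 0 0 0" --pt "0.089 0.0 0.002 0 0 0 0" --force 30

```text
time: 3.15
tool_pos: [0.577, -0.1065, 0.0532]
tcp_rot: [1.166, 1.236, -1.166]
wrist_force: [-1.8, 4.3, 3.1]
width: 0.113
```

>>> jog_arm --pt "0 -0.01 0 0 0 0 0" --pt "0 -0.025 0 0 0 0 0" --pt "0 -0.04 0 0 0 0 0" --pt "0 -0.055 0 0 0 0 0" --pt "0 -0.07 0 0 0 0 0" --pt "0 -0.085 0 0 0 0 0" --pt "0 -0.1 0 0 0 0 0" --pt "0 -0.112 0 0 0 0 0" --pt "0 -0.12 0 0 0 0 0" --pt "0 -0.126 0 0 0 0 0" --pt "0 -0.13 0 0 0 0 0" --pt "0 -0.134 0 0 0 0 0" --pt "0 -0.134 0 0 0 0 0"

```text
time: 4.45
tool_pos: [0.4426, -0.1144, 0.0532]
tcp_rot: [1.165, 1.237, -1.167]
wrist_force: [-1.1, 4.1, -0.8]
width: 0.111
```

>>> jog_arm --pt "0 -0.002 0 0 0 0 0" --pt "0 -0.004 0 0 0 0 0" --pt "0 -0.006 0 0 0 0 0" --pt "0 -0.006 0 0 0 0 0"

```text
time: 4.85
tool_pos: [0.4378, -0.1147, 0.0533]
tcp_rot: [1.167, 1.234, -1.165]
wrist_force: [4.1, 5.0, -6.9]
width: 0.108
```

>>> jog_arm --pt "0 -0.002 0 0 0 0 0" --pt "0 -0.004 0 0 0 0 0" --pt "0 -0.004 0 0 0 0 0"

```text
time: 5.15
tool_pos: [0.4378, -0.1147, 0.0533]
tcp_rot: [1.172, 1.227, -1.16]
wrist_force: [13.9, 6.0, -16.6]
width: 0.112
```

Position has stopped at x=0.4378 while force rises, so the drawer is at its stop. Release and rise.

>>> jog_arm --pt "0 0.004 0 0 0 0 40" --pt "0 0.004 0 0 0 0 40" --pt "0 0.004 0 0 0 0 40" --pt "0 0.003 0 0 0 0 40" --pt "-0.03 0.003 0 0 0 0 40" --pt "-0.08 0.003 0 0 0 0 40" --pt "-0.13 0.003 0 0 0 0 40" --pt "-0.16 0.003 0 0 0 0 45" --pt "-0.16 0.003 0 0 0 0 45"

```text
time: 6.05
tool_pos: [0.4424, -0.1159, 0.2197]
tcp_rot: [1.174, 1.216, -1.154]
wrist_force: [0.2, -0.1, -0.1]
width: 0.453
```

```bash
python3 - <<'E'
from h import *
s,p,r=pose(); print(s['time'],p,s['width'],s['q'].round(2)); print(move([.4605,.3588,.15],down(np.radians(100.9))))
E
```

```text
6.05 [ 0.44242213 -0.11592221  0.21971176] 0.45252154259295724 [-0.31 -0.17  2.08  0.    1.21 -0.37]
(array([ 0.068 ,  0.0435, -0.4733]), array([-1.7042,  0.0224, -0.0111]))
```

>>> jog_arm --pt "0 0.0435 -0.473 -1.704 0.022 -0.011 45" --pt "0 0.0435 -0.473 -1.704 0.022 -0.011 45" --pt "0 0.0435 -0.473 -1.704 0.022 -0.011 45" --pt "0 0.0435 -0.473 -1.704 0.022 -0.011 45" --pt "0 0.0435 -0.473 -1.704 0.022 -0.011 45" --pt "0 0.0435 -0.473 -1.704 0.022 -0.011 45" --pt "0 0.0435 -0.473 -1.704 0.022 -0.011 45" --pt "0 0.0435 -0.473 -1.704 0.022 -0.011 45" --pt "0 0.0435 -0.473 -1.704 0.022 -0.011 45" --pt "0 0.0435 -0.473 -1.704 0.022 -0.011 45" --pt "0.068 0.0435 -0.473 -1.704 0.022 -0.011 45" --pt "0.068 0.0435 -0.473 -1.704 0.022 -0.011 45" --pt "0.068 0.0435 -0.473 -1.704 0.022 -0.011 45" --pt "0.068 0.0435 -0.473 -1.704 0.022 -0.011 45" --pt "0.068 0.0435 -0.473 -1.704 0.022 -0.011 45" --pt "0.068 0.0435 -0.473 -1.704 0.022 -0.011 45"

```text
time: 7.65
tool_pos: [0.4617, 0.359, 0.152]
tcp_rot: [-0.147, 1.562, 0.149]
wrist_force: [0.3, 0.8, 0.4]
width: 0.448
```

```bash
python3 - <<'E'
from h import *
s,p,r=pose(); print(s['time'],p,s['width'],s['q'].round(2)); print(move([.4605,.3588,.062],down(np.radians(100.9))))
im=imaging.read_camera('side'); cv2.imwrite('pics/side2.png',im); t=imaging.read_camera('top'); cv2.imwrite('pics/top2.png',t)
o=np.zeros((450,800,3),np.uint8); a=crop(im,190,90,100,110,4); o[:440,:400]=a
for q in [p,[.4605,.3588,.1]]:
    u=(proj('side',np.array(q))-[190,90]+.5)*4; cv2.circle(o,tuple(int(v) for v in u),3,(0,0,255),1)
b=crop(t,275,80,130,180,2.5); o[:450,420:420+b.shape[1]]=b; cv2.imwrite('pics/s2.png',o)
E
```

```text
7.65 [0.46174356 0.35895634 0.15204926] 0.44824405570192194 [ 0.62  0.15  1.89 -0.    1.1  -1.14]
(array([ 0.09  , -0.    , -0.0016]), array([-0.0013,  0.0036, -0.0012]))
```

View pics/s2.png

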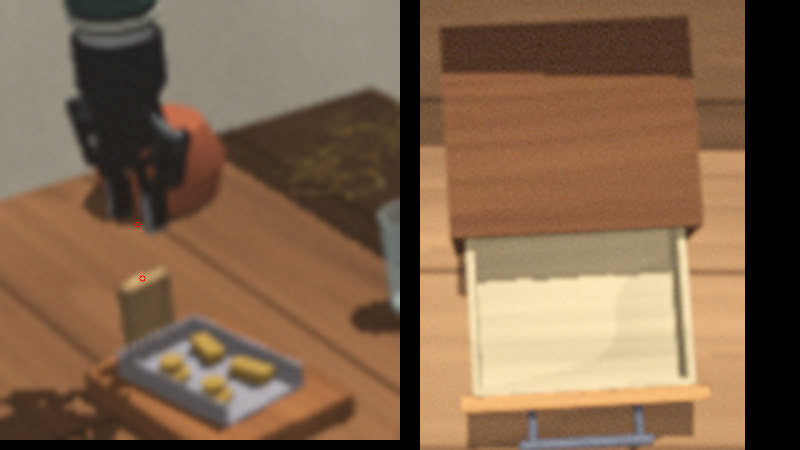

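Side crop: the computed grip point (142,278) lies on the grip's top, with the jaws above it across its thickness. The top crop shows the drawer fully out. Descend and grip.

>>> jog_arm --pt "0.03 0 -0.0015 0 0.003 -0.001 45" --pt "0.06 0 -0.0015 0 0.003 -0.001 45" --pt "0.08 0 -0.0015 0 0.003 -0.001 45" --pt "0.09 0 -0.0015 0 0.003 -0.001 45" --pt "0.09 0 -0.0015 0 0.003 -0.001 45" --pt "0.09 0 -0.0015 0 0.003 -0.001 0" --pt "0.09 0 -0.0015 0 0.003 -0.001 0" --pt "0.09 0 -0.0015 0 0.003 -0.001 0" --pt "0.09 0 -0.0015 0 0.003 -0.001 0" --pt "0.09 0 -0.0015 0 0.003 -0.001 0" --pt "0.09 0 -0.0015 0 0.003 -0.001 0" --force 110

```text
time: 8.85
tool_pos: [0.4615, 0.3599, 0.0636]
tcp_rot: [-0.147, 1.563, 0.15]
wrist_force: [-1.3, 2.2, 6.1]
width: 0.172
```

```bash
python3 - <<'E'
from h import *
s,p,r=pose(); print(s['time'],p,s['width'],s['q'].round(2),r.as_matrix().round(4).tolist())
B=lambda p:(np.array(p)-[420,0])/2.5+[274.7,79.7]
print('panel',onz('top',B([(462,408),(708,396)]),.088).round(4).tolist())
print('L inner',onz('top',B([(475,240),(482,388)]),.078).round(4).tolist())
print('R inner',onz('top',B([(678,235),(688,378)]),.078).round(4).tolist())
E
```

```text
8.85 [0.46146365 0.35990667 0.06361702] 0.1721511954158315 [ 0.62  0.25  1.95  0.    0.93 -1.14] [[0.0027, -0.1881, 0.9821], [0.0024, 0.9821, 0.1881], [-1.0, 0.0018, 0.0031]]
panel [[0.4713, 0.0039, 0.088], [0.4831, -0.2258, 0.088]]
L inner [[0.6314, -0.0066, 0.078], [0.4901, -0.0143, 0.078]]
R inner [[0.6373, -0.2017, 0.078], [0.5002, -0.2092, 0.078]]
```

>>> jog_arm --pt "-0.004 0 0 0 0 0 0" --pt "-0.012 0 0 0 0 -0.02 0" --pt "-0.024 0 0 0 0 -0.04 0" --pt "-0.04 0 0 0 0 -0.05 0" --pt "-0.058 0 0 0 0 -0.06 0" --pt "-0.074 0 0 0 0 -0.06 0" --pt "-0.087 0 0 0 0 -0.06 0" --pt "-0.093 0 0 0 0 -0.06 0" --pt "-0.095 0 0 0 0 -0.06 0" --pt "-0.095 0 0 0 0 -0.06 0"

```text
time: 9.85
tool_pos: [0.4611, 0.3594, 0.1584]
tcp_rot: [-0.193, 1.557, 0.103]
wrist_force: [0.1, 0.4, -6.8]
width: 0.172
```

```bash
cat >> h.py <<'E'
H=np.radians(93.2)
def trayR(yaw,th):  # tool orientation with the tray yawed, lip down by th
    return down(yaw)*R.from_rotvec([0,0,th])
def tcp_for_lip(L,yaw,th,off=(.148,0,.0356)):
    T=trayR(yaw,th); m=T.as_matrix(); return np.array(L)+m@np.array([-off[2],off[0],0]),T
E
python3 - <<'E'
from h import *
s,p,r=pose(); print(s['time'],p,s['width'],s['wrist_force'].round(1),s['q'].round(2))
L0=[.561,-.058,.125]
P,T=tcp_for_lip(L0,H,-.05); print('P',P,move(P,T))
im=imaging.read_camera('side'); t=imaging.read_camera('top')
o=np.zeros((450,800,3),np.uint8); o[:440,:400]=crop(im,190,90,100,110,4)
o[:450,420:795]=crop(t,105,110,125,150,3); cv2.imwrite('pics/s3.png',o)
E
```

```text
9.85 [0.46107475 0.35943746 0.15842875] 0.1715148761285581 [ 0.1  0.4 -6.8] [ 0.65  0.17  1.86 -0.06  1.14 -1.08]
P [0.55264942 0.09136104 0.15315859] (array([ 0.0217, -0.2797,  0.0396]), array([0.1327, 0.01  , 0.0081]))
```

View pics/s3.png

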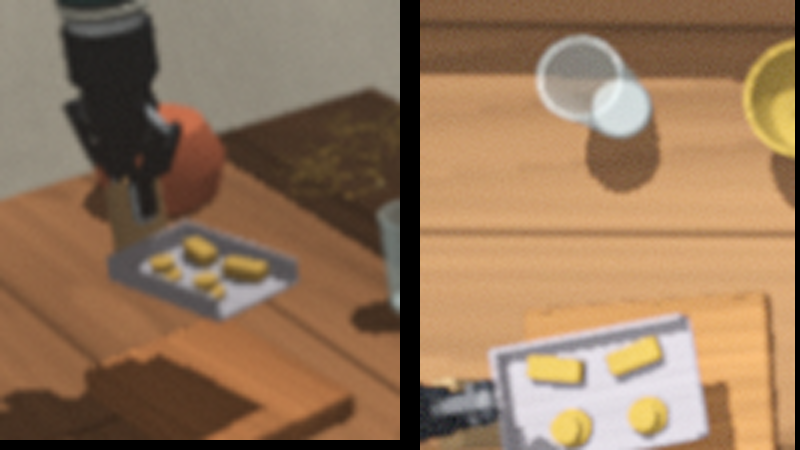

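The tray hangs level in the grip with all four blanks in place. Carry it smoothly to the drawer.

>>> jog_arm --pt "0.0002 -0.003 0.0004 0.001 0 0 0" --pt "0.001 -0.011 0.0016 0.005 0 0 0" --pt "0.002 -0.025 0.0036 0.012 0.001 0.001 0" --pt "0.0035 -0.045 0.0064 0.021 0.002 0.001 0" --pt "0.005 -0.067 0.0095 0.032 0.002 0.002 0" --pt "0.007 -0.09 0.0127 0.042 0.003 0.003 0" --pt "0.0087 -0.112 0.016 0.053 0.004 0.003 0" --pt "0.0104 -0.134 0.019 0.064 0.005 0.004 0" --pt "0.012 -0.157 0.022 0.074 0.006 0.004 0" --pt "0.014 -0.179 0.0253 0.085 0.006 0.005 0" --pt "0.0156 -0.201 0.0285 0.096 0.007 0.006 0" --pt "0.017 -0.221 0.0313 0.105 0.008 0.006 0" --pt "0.0186 -0.239 0.0339 0.113 0.009 0.007 0" --pt "0.0197 -0.255 0.036 0.121 0.009 0.007 0" --pt "0.0206 -0.266 0.0376 0.126 0.01 0.008 0" --pt "0.0213 -0.274 0.0388 0.13 0.01 0.008 0" --pt "0.0217 -0.278 0.0394 0.132 0.01 0.008 0" --pt "0.0217 -0.28 0.0396 0.133 0.01 0.008 0" --pt "0.0217 -0.28 0.0396 0.133 0.01 0.008 0"

```text
time: 11.85
tool_pos: [0.5523, 0.091, 0.1525]
tcp_rot: [-0.084, 1.57, 0.004]
wrist_force: [-0.8, 0.7, -6.3]
width: 0.176
```

```bash
python3 - <<'E'
from h import *
s,p,r=pose(); print(s['time'],p,s['width'],s['wrist_force'].round(1),s['q'].round(2))
for th,z in [(0,.115),(.1,.105),(.2,.1),(.3,.097),(.4,.095),(.5,.092),(.6,.09),(.7,.085),(.8,.08),(.9,.08)]:
    P,T=tcp_for_lip([.561,-.058,z],H,th); a,b=move(P,T); print(th,z,P.round(3),a.tolist(),b.round(3).tolist())
im=imaging.read_camera('side'); t=imaging.read_camera('top')
o=np.zeros((450,800,3),np.uint8); o[:450,:400]=crop(im,270,90,100,113,4)[:450]
o[:450,420:795]=crop(t,260,110,125,150,3); cv2.imwrite('pics/s4.png',o)
E
```

```text
11.85 [0.55225851 0.09104956 0.15251787] 0.1757387292436485 [-0.8  0.7 -6.3] [ 0.15  0.12  1.93 -0.06  1.1  -1.45]
0 0.115 [0.553 0.09  0.151] [0.002, -0.0012, 0.0004] [0.0, -0.001, 0.051]
0.1 0.105 [0.553 0.085 0.155] [-0.0024, -0.0057, 0.0004] [-0.0, -0.001, 0.151]
0.2 0.1 [0.553 0.08  0.164] [-0.0112, -0.0119, 0.0004] [-0.0, -0.001, 0.251]
0.3 0.097 [0.554 0.073 0.175] [-0.0213, -0.0195, 0.0004] [-0.0, -0.001, 0.351]
0.4 0.095 [0.554 0.064 0.185] [-0.0315, -0.0285, 0.0004] [-0.0, -0.001, 0.451]
0.5 0.092 [0.555 0.055 0.194] [-0.0398, -0.0386, 0.0004] [-0.0, -0.001, 0.551]
0.6 0.09 [0.555 0.044 0.203] [-0.048, -0.0498, 0.0003] [-0.0, -0.001, 0.651]
0.7 0.085 [0.556 0.032 0.208] [-0.052, -0.0618, 0.0003] [-0.0, -0.001, 0.751]
0.8 0.08 [0.557 0.019 0.211] [-0.0547, -0.0746, 0.0003] [-0.0, -0.001, 0.851]
0.9 0.08 [0.557 0.006 0.218] [-0.0611, -0.0884, 0.0003] [-0.0, -0.001, 0.951]
```

View pics/s4.png

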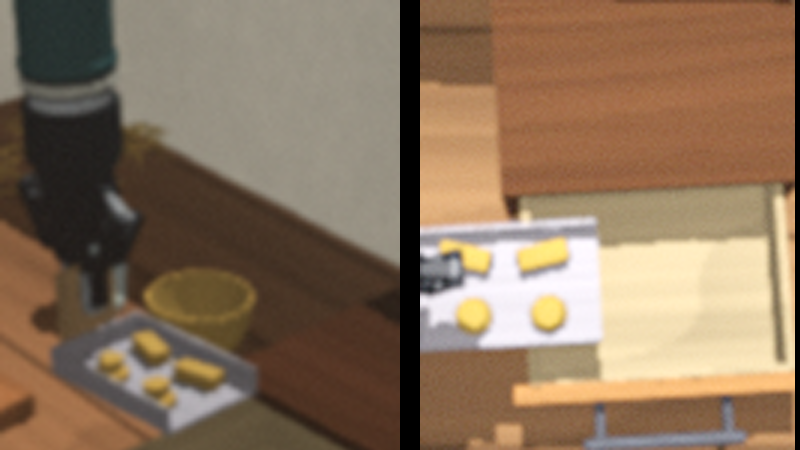

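Tray lip is at the right place: lip edge at about (600,280) in the right crop, 25+ mm inside the left drawer wall, clear of the chest and panel. Now tip about the lip.

>>> jog_arm --pt "0.002 -0.001 0 0 0 0.051 0" --pt "0 -0.0034 0 0 0 0.1 0" --pt "-0.0024 -0.0057 0 0 0 0.15 0" --pt "-0.007 -0.009 0 0 0 0.2 0" --pt "-0.011 -0.012 0 0 0 0.25 0" --pt "-0.016 -0.0157 0 0 0 0.3 0" --pt "-0.021 -0.0195 0 0 0 0.35 0" --pt "-0.0265 -0.024 0 0 0 0.4 0" --pt "-0.0315 -0.0285 0 0 0 0.45 0" --pt "-0.0357 -0.0335 0 0 0 0.5 0" --pt "-0.04 -0.0386 0 0 0 0.55 0" --pt "-0.044 -0.044 0 0 0 0.6 0" --pt "-0.048 -0.05 0 0 0 0.65 0" --pt "-0.05 -0.056 0 0 0 0.7 0" --pt "-0.052 -0.062 0 0 0 0.75 0" --pt "-0.0535 -0.068 0 0 0 0.8 0" --pt "-0.0547 -0.0746 0 0 0 0.85 0" --pt "-0.058 -0.0815 0 0 0 0.9 0" --pt "-0.061 -0.0884 0 0 0 0.95 0" --pt "-0.061 -0.0884 0 0 0 0.95 0"

```text
time: 13.95
tool_pos: [0.5575, 0.0047, 0.217]
tcp_rot: [0.663, 1.481, 0.743]
wrist_force: [-0.0, 0.2, -2.8]
width: 0.174
```

```bash
python3 - <<'E'
from h import *
s,p,r=pose(); print(s['time'],p,s['width'],s['wrist_force'].round(1),s['q'].round(2), r.as_matrix()[:,1].round(2))
im=imaging.read_camera('side'); t=imaging.read_camera('top')
o=np.zeros((450,800,3),np.uint8); o[:450,:400]=crop(im,290,110,100,113,4)[:450]
o[:450,420:795]=crop(t,270,110,125,150,3); cv2.imwrite('pics/s5.png',o)
E
```

```text
13.95 [0.55752378 0.00473494 0.2170358 ] 0.17357495838043668 [-0.   0.2 -2.8] [-0.47  0.31  1.83  0.74  1.57 -2.33] [-0.03  0.62  0.78]
```

View pics/s5.png

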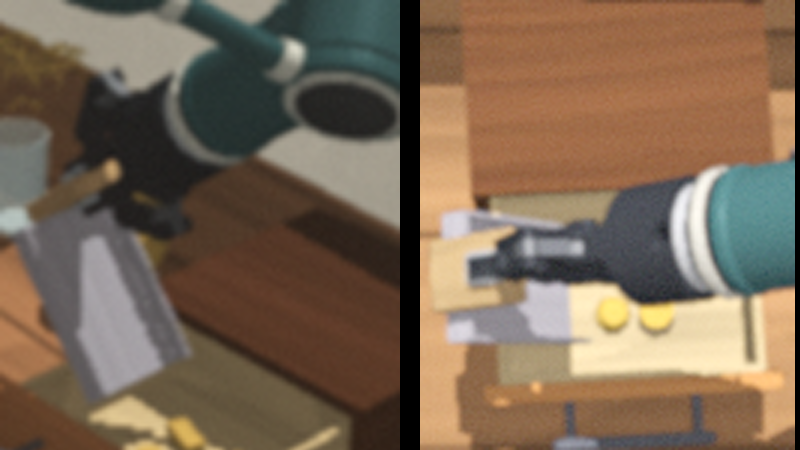

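The tray is empty in the side crop (floor bare), the wrist load dropped by about 3.5 N, and the two feet show in the drawer. Level the tray by reversing the path, then carry it back.

```bash
python3 - <<'E'
from h import *
for th,z in [(.7,.1),(.5,.11),(.25,.12),(0,.125)]:
    P,T=tcp_for_lip([.561,-.055,z],H,th); a,b=move(P,T); print(th,P.round(3),a.tolist(),b.round(3).tolist())
P=[.4611,.3594,.16];T=R.from_matrix([[0.0027,-0.1881,0.9821],[0.0024,0.9821,0.1881],[-1.0,0.0018,0.0031]])
a,b=move(P,T); print('slab',a.tolist(),b.round(3).tolist())
E
```

```text
0.7 [0.556 0.035 0.223] [0.0198, 0.0219, 0.0002] [-0.0, -0.001, -0.197]
0.5 [0.555 0.058 0.212] [0.0439, 0.0279, 0.0002] [-0.0, -0.001, -0.397]
0.25 [0.553 0.079 0.191] [0.0741, 0.025, 0.0002] [0.0, -0.001, -0.647]
0 [0.553 0.093 0.161] [0.1036, 0.0095, 0.0003] [0.0, -0.001, -0.897]
slab [0.3161, 0.1784, -0.0761] [-0.125, 0.056, -0.894]
```

>>> jog_arm --pt "0.01 0.011 0 0 0 -0.1 0" --pt "0.02 0.022 0 0 0 -0.2 0" --pt "0.032 0.025 0 0 0 -0.3 0" --pt "0.044 0.028 0 0 0 -0.4 0" --pt "0.059 0.027 0 0 0 -0.52 0" --pt "0.074 0.025 0 0 0 -0.647 0" --pt "0.089 0.018 0 0 0 -0.77 0" --pt "0.1036 0.0095 0 0 -0.001 -0.897 0" --pt "0.1036 0.0095 0 0 -0.001 -0.897 0" --pt "0.1036 0.0095 0 0 -0.001 -0.897 0"

```text
time: 15.05
tool_pos: [0.5516, 0.0948, 0.1609]
tcp_rot: [-0.046, 1.571, 0.048]
wrist_force: [0.3, -0.6, -3.5]
width: 0.176
```

```bash
python3 - <<'E'
from h import *
s,p,r=pose(); print(s['time'],p,s['width'],s['wrist_force'].round(1))
T=R.from_matrix([[0.0027,-0.1881,0.9821],[0.0024,0.9821,0.1881],[-1.0,0.0018,0.0031]])
for P in ([.4611,.3594,.16],[.4611,.3594,.0636]):
    a,b=move(P,T); print('slab',a.tolist(),b.round(4).tolist())
E
```

```text
15.05 [0.55162551 0.09482271 0.16086961] 0.17626330341970653 [ 0.3 -0.6 -3.5]
slab [0.0013, 0.2695, -0.0745] [-0.1291, -0.0032, 0.0005]
slab [0.0977, 0.2694, -0.0744] [-0.1291, -0.0032, 0.0005]
```

>>> jog_arm --pt "0 0.008 -0.002 -0.004 0 0 0" --pt "0 0.028 -0.008 -0.014 0 0 0" --pt "0 0.058 -0.016 -0.028 -0.001 0 0" --pt "0 0.09 -0.025 -0.043 -0.001 0 0" --pt "0 0.125 -0.035 -0.06 -0.002 0 0" --pt "0 0.16 -0.044 -0.077 -0.002 0 0" --pt "0 0.193 -0.053 -0.093 -0.002 0 0" --pt "0 0.222 -0.061 -0.106 -0.003 0 0" --pt "0 0.245 -0.068 -0.117 -0.003 0 0" --pt "0 0.26 -0.072 -0.125 -0.003 0 0" --pt "0.001 0.268 -0.074 -0.129 -0.003 0 0" --pt "0.001 0.2695 -0.0745 -0.129 -0.003 0 0" --pt "0.001 0.2695 -0.0745 -0.129 -0.003 0 0" --pt "0.001 0.2695 -0.0745 -0.129 -0.003 0 0"

```text
time: 16.45
tool_pos: [0.4615, 0.3583, 0.1602]
tcp_rot: [-0.147, 1.563, 0.148]
wrist_force: [0.2, 0.3, -3.4]
width: 0.172
```

```bash
python3 - <<'E'
from h import *
s,p,r=pose(); print(s['time'],p,s['width'],s['wrist_force'].round(1))
T=R.from_matrix([[0.0027,-0.1881,0.9821],[0.0024,0.9821,0.1881],[-1.0,0.0018,0.0031]])
a,b=move([.4611,.3594,.0636],T); print('slab',a.tolist(),b.round(4).tolist())
im=imaging.read_camera('side'); t=imaging.read_camera('top')
o=np.zeros((450,800,3),np.uint8); o[:440,:400]=crop(im,190,90,100,110,4)
o[:450,420:745]=crop(t,275,80,130,180,2.5); cv2.imwrite('pics/s6.png',o)
E
```

```text
16.45 [0.4614941  0.35833472 0.16023165] 0.17180668304127927 [ 0.2  0.3 -3.4]
slab [0.0966, 0.001, -0.0004] [-0.0013, -0.0005, 0.0009]
```

View pics/s6.png

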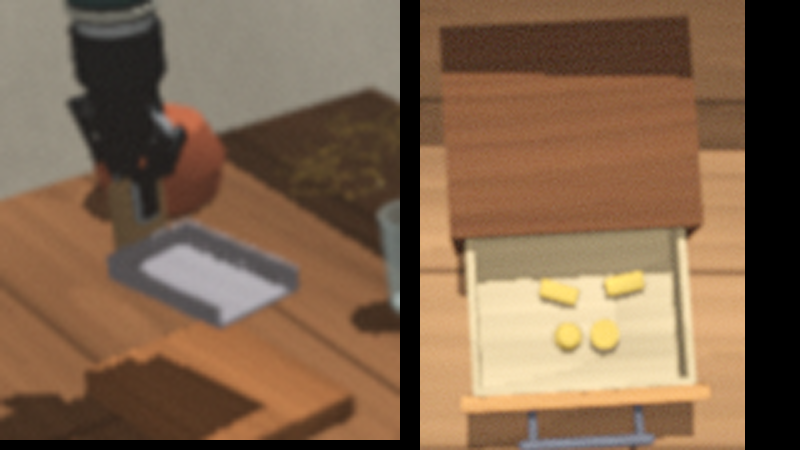

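All four blanks lie flat in the drawer ((560,292), (625,283), (567,335), (604,335) in the crop), and the tray is empty. Lower it onto the slab.

>>> jog_arm --pt "0.015 0.001 0 0 0 0 0" --pt "0.035 0.001 0 0 0 0 0" --pt "0.055 0.001 0 0 0 0 0" --pt "0.072 0.001 0 0 0 0 0" --pt "0.083 0.001 0 0 0 0 0" --pt "0.09 0.001 0 0 0 0 0" --pt "0.093 0.001 0 0 0 0 0" --pt "0.095 0.001 0 0 0 0 0" --pt "0.096 0.001 0 0 0 0 0" --pt "0.096 0.001 0 0 0 0 0"

```text
time: 17.55
tool_pos: [0.4619, 0.36, 0.0649]
tcp_rot: [-0.146, 1.562, 0.149]
wrist_force: [-0.3, -1.2, -2.9]
width: 0.177
```

>>> jog_arm --pt "0.0005 0 0 0 0 0 0" --pt "0.001 0 0 0 0 0 0" --pt "0.0015 0 0 0 0 0 0" --pt "0.0015 0 0 0 0 0 0"

```text
time: 17.95
tool_pos: [0.4622, 0.3603, 0.0638]
tcp_rot: [-0.146, 1.561, 0.149]
wrist_force: [0.3, 1.0, -1.1]
width: 0.172
```

>>> jog_arm --pt "0.0005 0 0 0 0 0 0" --pt "0.0008 0 0 0 0 0 0" --pt "0.0008 0 0 0 0 0 0" --pt "0.0008 0 0 0 0 0 25" --pt "0.0008 0 0 0 0 0 35" --pt "0.0008 0 0 0 0 0 45" --pt "0.0008 0 0 0 0 0 45" --pt "0.0008 0 0 0 0 0 45" --pt "-0.02 0 0 0 0 0 45" --pt "-0.06 0 0 0 0 0 45" --pt "-0.11 0 0 0 0 0 45" --pt "-0.15 0 0 0 0 0 35" --pt "-0.15 0 0 0 0 0 35" --force 30

```text
time: 19.25
tool_pos: [0.4655, 0.3626, 0.2222]
tcp_rot: [-0.14, 1.549, 0.155]
wrist_force: [1.0, 0.2, 0.6]
width: 0.349
```

```bash
python3 - <<'E'
from h import *
s,p,r=pose(); print(s['time'],p,s['width'],s['wrist_force'].round(1))
T=down(np.radians(3.3))
for P in ([.4400,-.1147,.2],[.440,-.1147,.053]):
    a,b=move(P,T); print(a.tolist(),b.round(4).tolist())
im=imaging.read_camera('side'); cv2.imwrite('pics/s7.png',crop(im,190,70,130,140,4))
E
```

```text
19.25 [0.46548262 0.3626305  0.22216538] 0.34891540882686894 [1.  0.2 0.6]
[0.0166, -0.4643, -0.1146] [1.7013, 0.0063, -0.0206]
[0.1635, -0.4654, -0.1172] [1.7013, 0.0063, -0.0206]
```

View pics/s7.png

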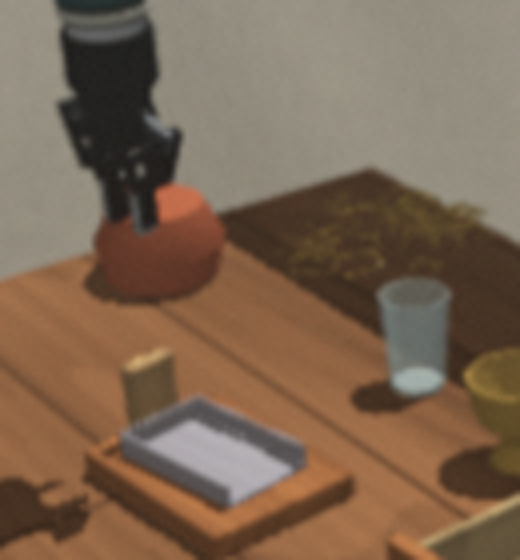

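The empty tray sits flat on its slab (tray at (215,450), grip upright), and the tumbler and goblet are untouched. Now the drawer handle.

>>> jog_arm --pt "0.016 -0.464 -0.1146 1.701 0.006 -0.02 35" --pt "0.016 -0.464 -0.1146 1.701 0.006 -0.02 35" --pt "0.016 -0.464 -0.1146 1.701 0.006 -0.02 35" --pt "0.016 -0.464 -0.1146 1.701 0.006 -0.02 35" --pt "0.016 -0.464 -0.1146 1.701 0.006 -0.02 35" --pt "0.016 -0.464 -0.1146 1.701 0.006 -0.02 35" --pt "0.016 -0.464 -0.1146 1.701 0.006 -0.02 35" --pt "0.016 -0.464 -0.1146 1.701 0.006 -0.02 35" --pt "0.016 -0.464 -0.1146 1.701 0.006 -0.02 35" --pt "0.016 -0.464 -0.1146 1.701 0.006 -0.02 35" --pt "0.016 -0.464 -0.1146 1.701 0.006 -0.02 35" --pt "0.016 -0.464 -0.1146 1.701 0.006 -0.02 35" --pt "0.016 -0.464 -0.1146 1.701 0.006 -0.02 35" --pt "0.016 -0.464 -0.1146 1.701 0.006 -0.02 35" --pt "0.016 -0.464 -0.1146 1.701 0.006 -0.02 35" --pt "0.016 -0.464 -0.1146 1.701 0.006 -0.02 35" --pt "0.016 -0.464 -0.1146 1.701 0.006 -0.02 35"

```text
time: 21.0
tool_pos: [0.4384, -0.1153, 0.1985]
tcp_rot: [1.162, 1.237, -1.17]
wrist_force: [-0.5, -0.6, 0.2]
width: 0.349
```

```bash
python3 - <<'E'
from h import *
s,p,r=pose(); print(s['time'],p,s['width'],s['wrist_force'].round(1))
a,b=move([.4385,-.1147,.054],down(np.radians(3.3))); print(a.tolist(),b.round(4).tolist())
E
```

```text
21.0 [ 0.43838757 -0.11533625  0.19850107] 0.34921267617330787 [-0.5 -0.6  0.2]
[0.1445, 0.0007, -0.001] [0.0012, 0.0026, 0.0039]
```

>>> jog_arm --pt "0.04 0 -0.001 0 0.002 0.004 35" --pt "0.08 0 -0.001 0 0.002 0.004 35" --pt "0.11 0 -0.001 0 0.002 0.004 35" --pt "0.13 0 -0.001 0 0.002 0.004 35" --pt "0.1445 0 -0.001 0 0.002 0.004 35" --pt "0.1445 0 -0.001 0 0.002 0.004 35" --pt "0.1445 0 -0.001 0 0.002 0.004 0" --pt "0.1445 0 -0.001 0 0.002 0.004 0" --pt "0.1445 0 -0.001 0 0.002 0.004 0" --pt "0.1445 0 -0.001 0 0.002 0.004 0" --pt "0.1445 0 -0.001 0 0.002 0.004 0" --force 30

```text
time: 22.1
tool_pos: [0.4386, -0.1149, 0.0548]
tcp_rot: [1.166, 1.234, -1.165]
wrist_force: [0.9, 0.3, 1.1]
width: 0.11
```

Gripped. Push in smoothly, slowing near the end.

>>> jog_arm --pt "0 0.006 0 0 0 0 0" --pt "0 0.016 0 0 0 0 0" --pt "0 0.028 0 0 0 0 0" --pt "0 0.041 0 0 0 0 0" --pt "0 0.054 0 0 0 0 0" --pt "0 0.067 0 0 0 0 0" --pt "0 0.08 0 0 0 0 0" --pt "0 0.093 0 0 0 0 0" --pt "0 0.106 0 0 0 0 0" --pt "0 0.118 0 0 0 0 0" --pt "0 0.128 0 0 0 0 0" --pt "0 0.136 0 0 0 0 0" --pt "0 0.142 0 0 0 0 0" --pt "0 0.146 0 0 0 0 0" --pt "0 0.148 0 0 0 0 0" --pt "0 0.15 0 0 0 0 0" --pt "0 0.15 0 0 0 0 0"

```text
time: 23.8
tool_pos: [0.5873, -0.1061, 0.0549]
tcp_rot: [1.165, 1.236, -1.166]
wrist_force: [-4.0, -1.6, -0.4]
width: 0.111
```

>>> jog_arm --pt "0 0.002 0 0 0 0 0" --pt "0 0.003 0 0 0 0 0" --pt "0 0.004 0 0 0 0 0" --pt "0 0.004 0 0 0 0 0"

```text
time: 24.2
tool_pos: [0.5873, -0.1061, 0.0548]
tcp_rot: [1.161, 1.242, -1.172]
wrist_force: [-12.0, -2.8, 8.1]
width: 0.115
```

Motion stopped with force rising; total travel 0.1498 m ≈ the full stroke. Relax, release and withdraw.

>>> jog_arm --pt "0 -0.001 0 0 0 0 15" --pt "0 -0.001 0 0 0 0 25" --pt "0 -0.001 0 0 0 0 35" --pt "0 -0.001 0 0 0 0 35" --pt "0 -0.001 0 0 0 0 35" --pt "-0.02 -0.001 0 0 0 0 35" --pt "-0.05 -0.001 0 0 0 0 35" --pt "-0.09 -0.001 0 0 0 0 35" --pt "-0.13 -0.001 0 0 0 0 35" --pt "-0.17 -0.04 0 0 0 0 35" --pt "-0.2 -0.09 0 0 0 0 35" --pt "-0.2 -0.12 0 0 0 0 35" --pt "-0.2 -0.12 0 0 0 0 35"

```text
time: 25.5
tool_pos: [0.4665, -0.1132, 0.2579]
tcp_rot: [1.162, 1.239, -1.172]
wrist_force: [1.1, 0.2, 0.4]
width: 0.349
```

```bash
python3 - <<'E'
from h import *
s,p,r=pose(); print(s['time'],p,s['width'],s['wrist_force'].round(1))
cv2.imwrite('pics/t9.png',imaging.read_camera('top')); im=imaging.read_camera('side')
o=np.zeros((560,800,3),np.uint8); t=cv2.imread('pics/t9.png'); o[:360,:]=crop(t,110,70,400,230,2)[:360]
o[360:,:]=crop(im,200,130,230,115,1.74)[:200,:800] if 0 else cv2.resize(im[140:400,190:450],(800,200)) if 0 else 0
b=crop(im,190,130,270,134,1.5); o[360:360+b.shape[0],:b.shape[1]]=b[:200]
cv2.imwrite('pics/s9.png',o)
E
```

```text
25.5 [ 0.46647146 -0.1131621   0.25793446] 0.34942480181038066 [1.1 0.2 0.4]
```

View pics/s9.png

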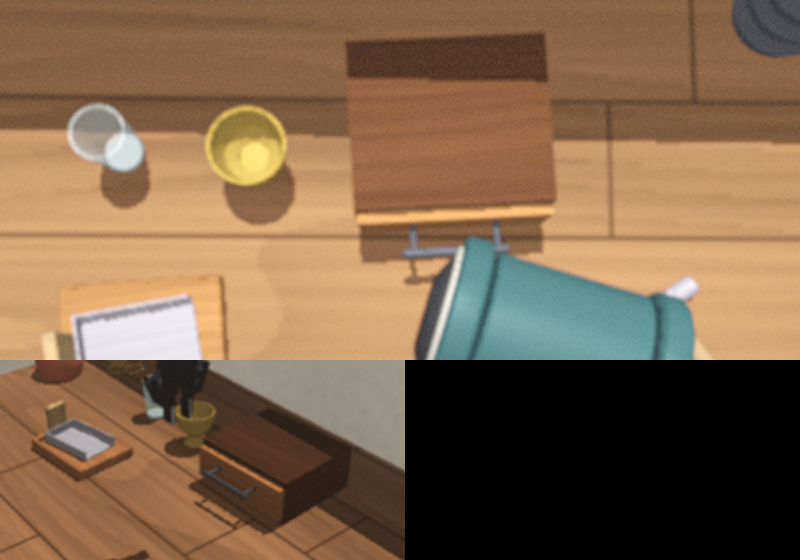

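The drawer is shut: its panel lies flush along the chest front, at y≈215 in the top crop. The tray is empty on the slab, and the tumbler, goblet and hammer are where they were. The arm is clear, so I'm handing in.

```bash
python3 -c "
from workcell import finish_job; print(finish_job())"
```

```text
the job is handed in; nothing more can be done
None
```

The job is done and handed in at about 25.6 s of the 72 s allowed; `finish_job()` gives no verdict.

- **Drawer out:** I pulled it until the arm stopped moving while the force rose.
- **Pouring:** I lifted the tray by its grip and tipped it to about 52° over the drawer. A picture then showed all four blanks lying in the drawer and the tray bare. The gripper stayed on the grip and did not go near the blanks.
- **Tray back:** It is flat on the slab within about 1 mm of where it was picked up, going by the arm's position.
- **Drawer shut:** I pushed it until it stopped. It travelled 0.150 m, against 0.1496 m for the full stroke, and the last pictures show the panel flush with the chest front.
- **Bystanders:** The tumbler and goblet show no change in the last picture. The hammer was mostly hidden behind the arm there, with only its head showing, but the arm never went near it.

The highest wrist reading I saw was about 22 N, while holding the drawer against its open stop. I read forces only at the end of each move, so brief peaks in between were not checked. No check failed or disagreed.

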